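# Prime the grease line with the hand pump

### The arm

A 7-joint arm with a two-finger parallel gripper is mounted at the origin on a cart in front of the work surface, level with it; the furniture and walls round the work are solid. World frame = base frame: x ahead of the robot, y to its left, z up, the work surface at z = 0. Lengths are in m, angles in rad, forces in N, time in s.
With the tool pointing down it reaches from about 0.4 to 0.9 m from the base axis. Payload 5.5 kg.
Tool frame: the origin (TCP) lies between the finger pads; the fingertips stand 11 mm ahead of it and the grasp point (between the pads) lies 8 mm behind it; z points along the fingers, y is the direction in which the jaws open and shut (so a half turn about z gives the same grasp; the last joint's range is limited). The gripper opens to 92 mm and grips with 3 to 60 N. Pads are 19 mm wide; open, the fingers measure 130 mm over their backs; the gripper's body (75 mm by 190 mm) begins 47 mm behind the grasp point.
Start: joints at [1.364, 0.501, -0.427, 1.55, 0.221, 1.138, -0.21], TCP at [0.294, -0.58, 0.238] pointing down, gripper open.
Joint ranges: [-2.88, 2.88], [-0.31, 2.03], [-1.54, 1.56], [0.2, 2.42], [-1.41, 4.55], [0.19, 2.02], [-2.57, 2.57]. Speed limits (rad/s): [2.57, 2.57, 3.14, 3.14, 3.14, 3.14, 3.14].

### API

Orientations are given as a rotation vector (axis times angle).
In Python, from bench import env, viewer, ticket gives the robot as it stands.
- The arm moves only by the shell command python3 -m creep 'ROWS' [FORCE]. ROWS is JSON, a list of rows, each a list of 3 entries, a list of its own where there are three numbers: the gripper command: -1 is shut, 1 is fully open, values between are in proportion, then the shift along the tool's x, y, z in mm, then the turn about the tool's z in rad. In form: [[claw, [tx, ty, tz], spin], ...]. A call has exactly 5 rows; each row shifts and turns the pose as measured when the row begins, along the tool's axes as they then stand; what a row does not reach is not made up. A row lasts 1/10 s, in which the tool goes at most 50 mm and 8.59 degrees, less where a joint would pass 70% of its speed; a pose out of reach is approached as far as the arm can. A call is refused whole if a number of a shift passes 50 or a number of a turn 0.15, either way. A call with a gripper value outside its range is refused whole. The fingers move at their own pace and stop on an object; FORCE is the grip in N (left out, the last holds). Time passes only in rows, so rows that do not move let the fingers close, or fill a call up. It gives the time, the measured TCP pose, the force and the opening at its end, in the units of the state.
- env.state(): the state, without advancing time (a new reading comes with each control period).
- viewer.grab_frame(name): name is "side" or "top" or "wrist"; returns a dict with "frame" (400x640x3 uint8, blue, green, red), "range_z" (400x640 float32, m along the optical axis (not along the pixel's ray), 0 where there is no reading), "K" (3x3 intrinsics, pixels), "R" (3x3) and "t" (3): a world point X has camera coordinates R X + t; the wrist camera has in their place "T_tool_cam" (4x4, takes a point from camera to tool coordinates, whose origin is the TCP and whose axes are the flange's). Camera axes: x right, y down, z forward; pixel columns grow to the right and rows downward; lengths in m; the calibration is good to about 2 mm. The wrist camera is an equidistant fisheye: a pixel r from the principal point sees the ray r / f radians off the axis. A picture is of the moment at which its call begins: read the wrist's pose just before it.
- ticket.hand_in(): hands the job in, once; it reports no verdict.
The state is a dict: "clock": time; "joints": joint angles; "joint_vel": joint speeds; "effort": joint torques, N m; "position": TCP position; "tool_rot": TCP orientation; "contact_force": force on the tool from outside, world axes, zero at the start; "wrist_torque": the same for the moment, N m; "gripper_width": opening from 0.0 (shut) to 1.0 (fully open).
Only numpy, scipy, OpenCV 4.12 (cv2) and the standard library are available. Lean on these libraries where they do the work, as an engineer would, in place of code of your own. Each camera call takes 0.05 s, during which the arm holds its last target.

### The job

Prime the grease line: push the big black mushroom-headed plunger of the hand pump fully down and let it spring fully back up, over and over, until the indicator pin pops fully out of the front of the pump; check after every stroke, because once the pin is out the plunger must not be pumped again. Finish with the plunger fully up and the pin still out. Only push, without forcing the plunger: grasp and lift nothing, do not press the small steel relief button, and leave the tools and other things on the bench where they are.

Things in the scene. Friction and masses are not known exactly. Their poses are not given: they have to be found in the camera images.
- pump: hand grease pump, a grey casting on a dark steel base plate (124 x 204 mm, 8 mm thick) screwed to the bench; casting 92 x 174 mm over its flange, top 76 mm above the bench. Origin at the centre of the underside, z up; its front, with the indicator pin, faces along its own -x; the plunger stands at its +y end (y = +45 mm), the relief button at its -y end (y = -52 mm)
- plunger_top (a point): top centre of the plunger's slightly domed black round head (62 mm across, 20 mm thick, its top 132 mm above the bench when up); moves with the plunger
- plunger (a joint): plunger stroke in m: 0 fully up, 0.016 fully down (a firm stop). A spring returns it: 5 N at the start of the press, 12 N at the bottom. A stroke surely counts if it goes at least 13 mm down and is then let come fully back up; shorter strokes may do nothing. Three to five full strokes are needed (not known beforehand)
- pin_tip (a point): outer end of the indicator pin, a plain steel pin 12 mm in diameter that comes straight out of a dark steel boss in the middle of the pump's front (along the pump's own -x), 36 mm above the bench
- pin (a joint): how far the indicator pin is out, in m: 0 in (its end about flush with the boss), 0.028 fully out. It stays in and then pops out all at once, as the plunger comes up at the end of the last stroke needed, within half a second
- relief (a joint): small plain steel relief button (14 mm across, top 99 mm above the bench, on a low dark collar at the pump's -y end), m pressed: 0 up, 0.007 down; to be left alone
- cold_chisel: cold chisel 24 x 180 x 16 mm, lying across the bench in front of the pump; bystander, leave it. Origin at the centre of its underside
- bolt_2: steel bolt standing on its head, 25 x 25 x 60 mm, beside the pump; bystander, leave it. Origin at the centre of its underside
- try_square: engineer's square 90 x 125 x 16 mm, lying beside the pump; bystander, leave it. Origin at the centre of its underside
- grease_tin: small round lidded tin, 68 mm across, 42 mm high; bystander, leave it. Origin at the centre of its underside
- screwdriver_1: screwdriver 27 x 233 x 27 mm, at the right; bystander, leave it. Origin at the centre of its underside

How it is judged:
On the way, in this order (a step that is already met when the one before it is completed fails the run):
1. the plunger is pushed down (value of joint plunger above 0.009 m and value of joint pin below 0.005 m), for 0.02 s.
2. the indicator pin has popped out (value of joint pin above 0.025 m), for 0.2 s.
At the end, for the whole second after the job is handed in: the indicator pin is out by more than 25 mm of its 28 mm, the plunger is up to within 2 mm and the relief button is up (value of joint pin above 0.025 m and value of joint each of plunger, relief below 0.002 m); the robot touches nothing.
It fails at once if the plunger was pumped again (more than 8 mm down) after the pin had popped out (value of joint pin above 0.025 m and value of joint plunger above 0.008 m).
It fails at once if the relief button was pressed more than 3 mm (value of joint relief above 0.003 m).
It fails at once if the plunger was gripped hard or forced (more than 60 N) (contact force between the fingers and plunger above 60 N).
It fails at once if a thing on the bench was lifted or shifted by more than 30 mm (distance of any of cold_chisel, bolt_2, try_square, grease_tin, screwdriver_1 from where it was at the start of the episode above 0.03 m).
It also fails if it takes over 45 s, if anything falls off the work surface, if the arm or the gripper's body presses on something with over 40 N, if the wrist force passes 120 N, or if a joint passes its speed limit or range.

## Working session

There is one attempt and no reset: what is moved stays moved. The work goes in short steps, Python scripts to look and compute and a shell command to move; the robot and the scene stay as the last step left them, time stands still between calls to the robot, and variables do not carry over. Pictures are saved under pics/ and viewed, and the job is handed in when it is done.

```bash
mkdir -p pics; ls; python3 - <<'E'
from bench import env, viewer
import cv2,json
s=env.state()
print({k:(v if not hasattr(v,'round') else v) for k,v in s.items()})
for n in ['side','top']:
    f=viewer.grab_frame(n); cv2.imwrite(f'pics/{n}0.png',f['frame']); print(n,f['K'],f['R'],f['t'])
E
```

```text
pics
{'clock': 0.0, 'joints': array([ 1.36414045,  0.50167835, -0.42692521,  1.55103527,  0.22075061,
        1.13814468, -0.21031715]), 'joint_vel': array([ 0.00050526,  0.00065126,  0.00036273,  0.00012669, -0.00096368,
        0.00087235, -0.00082212]), 'effort': array([ 1.18256751e-01, -5.61878514e+01, -5.64495072e+00, -2.74226528e+01,
       -3.17250181e-02,  1.39271105e-01,  7.49608356e-03]), 'position': array([ 0.29416563, -0.57919606,  0.23696896]), 'tool_rot': array([-3.05407626e+00, -7.31069399e-01,  1.29154305e-04]), 'contact_force': array([ 0.28174812, -0.39004046, -0.38556609]), 'wrist_torque': array([-0.01339438, -0.05665074, -0.05364827]), 'gripper_width': 1.002476447286597}
side [[457.15141573   0.         318.79849774]
 [  0.         457.15141573 198.33561252]
 [  0.           0.           1.        ]] [[ 0.99972945 -0.02004461 -0.01179968]
 [-0.02012858 -0.49134183 -0.8707342 ]
 [ 0.01165585  0.87073614 -0.49161237]] [-0.49034505  0.14096988  1.38036622]
top [[393.73112098   0.         322.08681613]
 [  0.         393.73112098 199.71637814]
 [  0.           0.           1.        ]] [[ 0.01258169 -0.99991239 -0.00411305]
 [-0.97254636 -0.01128125 -0.2324356 ]
 [ 0.23236883  0.00692457 -0.97260309]] [0.05389713 0.51426975 1.12422906]
```

View pics/side0.png

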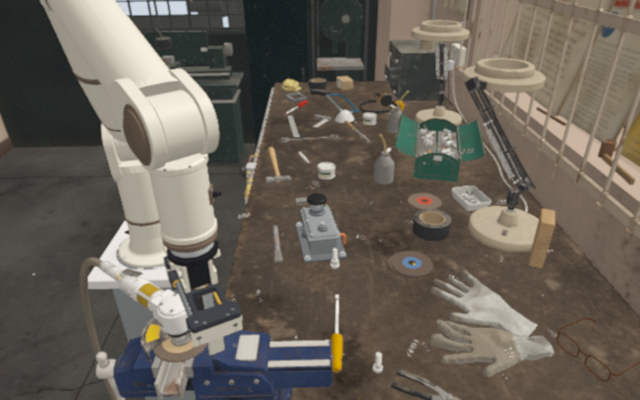

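View pics/top0.png

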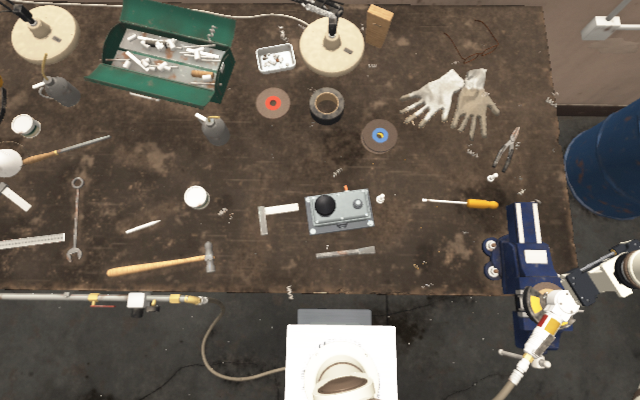

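The top view shows the plunger head at about (325,204), the relief button at (358,206) and the pump front facing down-image (towards the robot). The side view shows the head at about (317,201). Next I'll measure the head.

```bash
cat > h.py <<'E'
import numpy as np, cv2
from bench import env, viewer
def ray(f,u,v,z):
    K,R,t=f['K'],f['R'],f['t']
    d=R.T@np.linalg.inv(K)@np.array([u,v,1.]); c=-R.T@t
    return c+d*(z-c[2])/d[2]
def depthpt(f,u,v):
    Z=f['range_z'][int(v),int(u)]
    return f['R'].T@(Z*np.linalg.inv(f['K'])@np.array([u,v,1.])-f['t'])
def proj(f,X):
    p=f['K']@(f['R']@np.array(X)+f['t']); return p[:2]/p[2]
def blob(f,x0,y0,x1,y1,th=45):
    g=f['frame'][y0:y1,x0:x1].max(2)
    m=(g<th).astype(np.uint8)
    n,l,s,c=cv2.connectedComponentsWithStats(m)
    return [(s[i].tolist(),(c[i]+[x0,y0]).round(1)) for i in range(1,n) if s[i][4]>40]
E
python3 - <<'E'
from h import *
f=viewer.grab_frame('top'); g=viewer.grab_frame('side')
for n,F,b in [('top',f,(308,188,345,222)),('side',g,(300,188,336,222))]:
    for s,c in blob(F,*b,40): print(n,s,c,ray(F,*c,.122).round(4),depthpt(F,*c).round(4))
for n,F,p in [('top',f,(358,206)),('top',f,(380,198)),('top',f,(345,252))]:
    print(p,depthpt(F,*p).round(3))
K=f['frame'][165:275,240:400]; cv2.imwrite('pics/tz.png',cv2.resize(K,None,fx=5,fy=5,interpolation=cv2.INTER_CUBIC))
K=g['frame'][180:280,260:360]; cv2.imwrite('pics/sz.png',cv2.resize(K,None,fx=6,fy=6,interpolation=cv2.INTER_CUBIC))
import numpy as np
from scipy.spatial.transform import Rotation as Ro
print(Ro.from_rotvec(env.state()['tool_rot']).as_matrix().round(3))
E
```

```text
top [7, 15, 20, 13, 45] [325.2 210.6] [0.4674 0.0505 0.122 ] [0.4646 0.0505 0.1354]
(358, 206) [ 0.489 -0.045  0.089]
(380, 198) [ 0.526 -0.117  0.04 ]
(345, 252) [ 0.362 -0.011  0.015]
[[ 0.892  0.453 -0.   ]
 [ 0.453 -0.892  0.001]
 [ 0.    -0.001 -1.   ]]
```

View pics/tz.png

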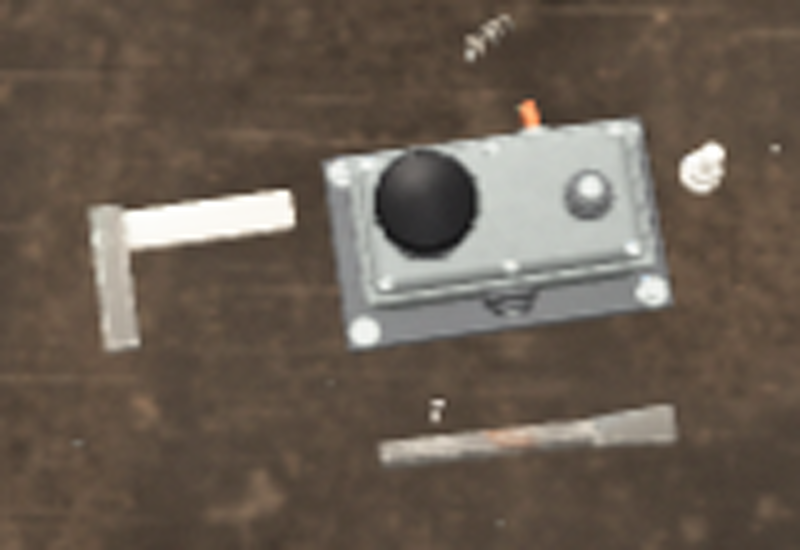

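View pics/sz.png

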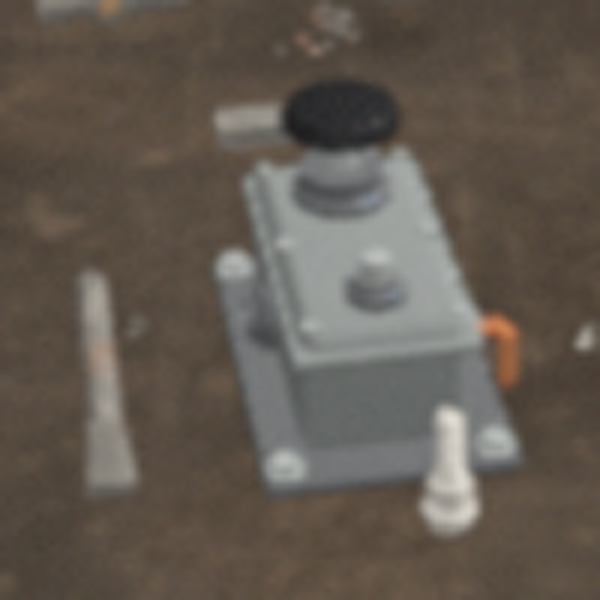

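The top close-up shows the head centred at about (325.4,205.6), the boss at about (342.4,225), and the pin in. In the side view the head is at about (317,199) and the boss at about (304,233). I'll compute the target and the move from these.

```bash
python3 - <<'E'
from h import *
from scipy.spatial.transform import Rotation as Ro
f=viewer.grab_frame('top'); g=viewer.grab_frame('side')
# head by circle/contour: dark & low-saturation, depth-based height
for n,F,b in [('top',f,(305,185,350,225)),('side',g,(300,185,336,222))]:
    x0,y0,x1,y1=b
    P=[(u,v,depthpt(F,u,v)) for v in range(y0,y1) for u in range(x0,x1)]
    Q=np.array([[u,v,*p] for u,v,p in P if p[2]>0.112 and F['frame'][v,u].max()<90])
    print(n,len(Q),Q.mean(0).round(4),Q.min(0).round(3),Q.max(0).round(3), 'ray@.127',ray(F,*Q.mean(0)[:2],.127).round(4))
print('hand top',ray(f,325.4,205.6,.127),'side',ray(g,316.8,199,.124))
a=ray(f,358.3,203.5,.099);print('relief',a, 'boss',ray(f,342.4,225,.036), ray(g,304,233,.036))
s=env.state();R=Ro.from_rotvec(s['tool_rot']).as_matrix()
h=ray(f,325.4,205.6,.127); d=np.array([h[0],h[1],.132+.011+.03])-s['position']
print(d,R.T@d*1000, np.linalg.norm(d))
E
```

```text
top 298 [3.249329e+02 2.057752e+02 4.761000e-01 5.150000e-02 1.445000e-01] [3.15e+02 1.89e+02 2.38e-01 2.60e-02 1.21e-01] [3.340e+02 2.150e+02 5.120e-01 8.000e-02 1.213e+00] ray@.127 [0.4802 0.0514 0.127 ]
side 199 [3.161106e+02 1.989296e+02 4.845000e-01 2.760000e-02 1.331000e-01] [ 3.070e+02  1.930e+02  4.570e-01 -1.142e+00  1.160e-01] [3.26e+02 2.05e+02 5.15e-01 7.70e-02 7.96e-01] ray@.127 [0.4848 0.0384 0.127 ]
hand top [0.48075578 0.05006412 0.127     ] side [0.48684841 0.04318552 0.124     ]
relief [ 0.49436354 -0.04537503  0.099     ] boss [ 0.44151628 -0.00218261  0.036     ] [ 0.44665619 -0.0055418   0.036     ]
[ 0.18656021  0.62937468 -0.06429627] [ 451.29792839 -476.64653328   64.72608122] 0.6595841139988518
```

Head is at about (0.482, 0.050). The head-to-relief distance measures 96 mm against 97 mm expected, so they agree. I'll start the transit with the fingers shut.

```bash
python3 -m creep '[[-1,[30,-32,0],0],[-1,[30,-32,0],0],[-1,[30,-32,0],0],[-1,[30,-32,0],0],[-1,[30,-32,0],0]]' 20
```

```text
clock: 0.8
position: [0.3527, -0.3692, 0.2347]
tool_rot: [-3.06, -0.71, 0.004]
contact_force: [0.1, 0.4, -1.2]
gripper_width: 0.611
```

```bash
python3 -m creep '[[-1,[32,-33,0],0],[-1,[32,-33,0],0],[-1,[32,-33,0],0],[-1,[32,-33,0],0],[-1,[32,-33,0],0]]' && python3 -m creep '[[-1,[32,-33,0],0],[-1,[32,-33,0],0],[-1,[30,-31,0],0],[-1,[20,-20,0],0],[-1,[0,0,0],0]]'
python3 - <<'E'
from h import *
from scipy.spatial.transform import Rotation as Ro
s=env.state();R=Ro.from_rotvec(s['tool_rot']).as_matrix()
print(s['position'],R.round(3).tolist(),R.T@(np.array([.482,.050,.173])-s['position'])*1000,s['gripper_width'])
E
```

```text
clock: 1.3
position: [0.4239, -0.1423, 0.2346]
tool_rot: [3.059, 0.706, -0.005]
contact_force: [0.7, 0.1, -0.9]
gripper_width: 0.181
clock: 1.8
position: [0.4767, 0.0264, 0.2353]
tool_rot: [3.055, 0.72, 0.0]
contact_force: [-0.9, -0.4, -0.7]
gripper_width: 0.006
[0.47667928 0.02637424 0.23526881] [[0.895, 0.446, 0.001], [0.446, -0.895, -0.003], [-0.0, 0.003, -1.0]] [ 15.34031921 -18.96790202  62.19955445] 0.006299351906927502
```

```bash
python3 -m creep '[[-1,[15,-19,5],0],[-1,[0,0,20],0],[-1,[0,0,20],0],[-1,[0,0,12],0],[-1,[0,0,0],0]]'
python3 - <<'E'
from h import *
f=viewer.grab_frame('top'); g=viewer.grab_frame('side');w=viewer.grab_frame('wrist')
K=f['frame'][165:275,240:400]; cv2.imwrite('pics/tz1.png',cv2.resize(K,None,fx=5,fy=5,interpolation=cv2.INTER_CUBIC))
K=g['frame'][150:280,240:380]; cv2.imwrite('pics/sz1.png',cv2.resize(K,None,fx=4,fy=4,interpolation=cv2.INTER_CUBIC))
cv2.imwrite('pics/w1.png',w['frame'])
E
```

```text
clock: 2.3
position: [0.4817, 0.0485, 0.1766]
tool_rot: [3.052, 0.72, -0.0]
contact_force: [0.8, 1.1, -1.1]
gripper_width: 0.004
```

View pics/tz1.png

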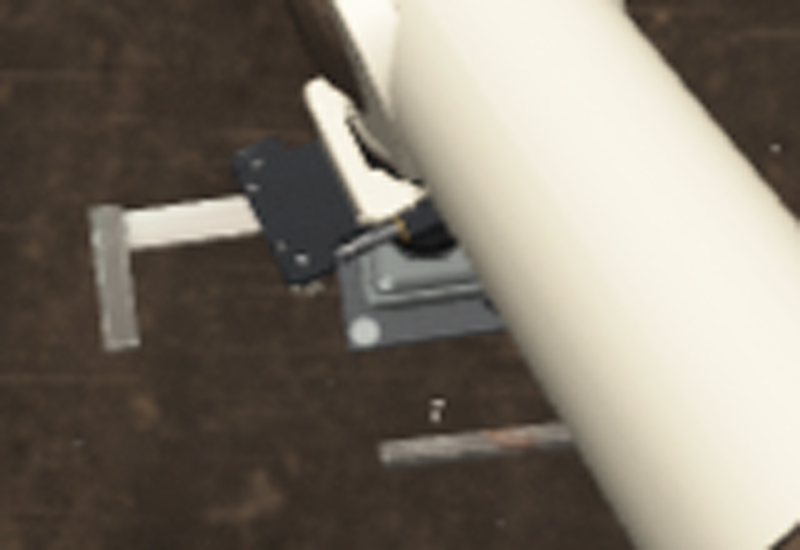

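View pics/sz1.png

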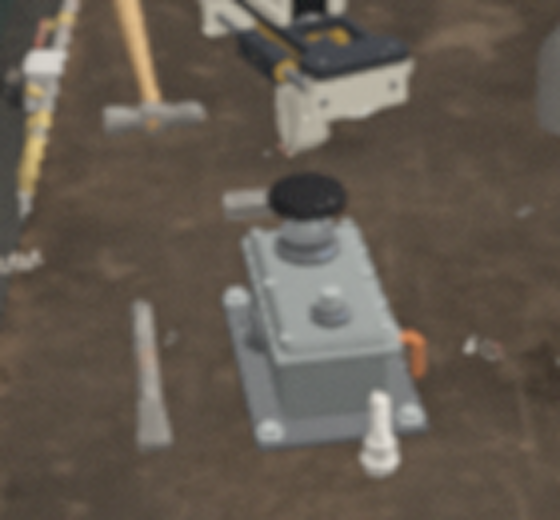

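View pics/w1.png

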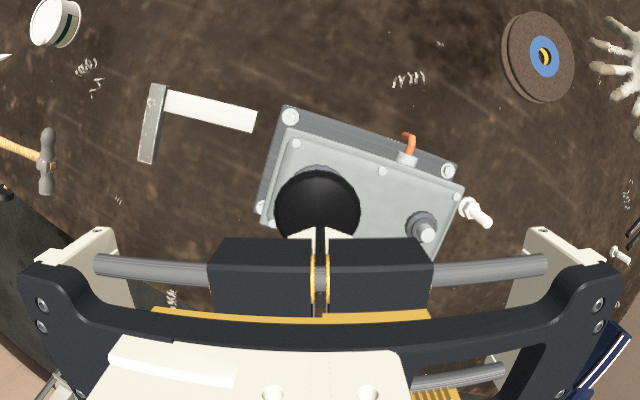

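The side view (4× zoom) shows the fingertips at about (300,150), above the head at (307,195), and the boss at (255,325) with no pin showing. The wrist view shows the shut fingertips over the head and well clear of the relief button. Descending now.

```bash
python3 -m creep '[[-1,[0,0,15],0],[-1,[0,0,10],0],[-1,[0,0,5],0],[-1,[0,0,0],0],[-1,[0,0,0],0]]'
```

```text
clock: 2.95
position: [0.4849, 0.048, 0.1475]
tool_rot: [3.051, 0.717, 0.01]
contact_force: [-1.0, -0.1, -1.2]
gripper_width: 0.004
```

```bash
python3 -m creep '[[-1,[0,0,4],0],[-1,[0,0,4],0],[-1,[0,0,4],0],[-1,[0,0,4],0],[-1,[0,0,0],0]]'
```

```text
clock: 3.45
position: [0.4855, 0.0483, 0.1325]
tool_rot: [3.049, 0.717, 0.011]
contact_force: [-2.6, -0.6, 8.0]
gripper_width: 0.006
```

```bash
python3 -m creep '[[-1,[0,0,3],0],[-1,[0,0,2],0],[-1,[0,0,1],0],[-1,[0,0,1],0],[-1,[0,0,0],0]]'
```

```text
clock: 3.95
position: [0.4855, 0.0483, 0.1282]
tool_rot: [3.044, 0.716, 0.01]
contact_force: [-4.0, -0.7, 8.5]
gripper_width: 0.005
```

```bash
python3 -m creep '[[-1,[0,0,1.5],0],[-1,[0,0,1.5],0],[-1,[0,0,0],0],[-1,[0,0,0],0],[-1,[0,0,0],0]]'
```

```text
clock: 4.45
position: [0.4855, 0.0483, 0.1291]
tool_rot: [3.039, 0.716, 0.009]
contact_force: [-4.8, 0.2, 9.8]
gripper_width: 0.008
```

```bash
python3 -m creep '[[-1,[0,0,2],0],[-1,[0,0,2],0],[-1,[0,0,2],0],[-1,[0,0,2],0],[-1,[0,0,2],0]]'
cat >> h.py <<'E'
def side(name):
    g=viewer.grab_frame('side')
    K=g['frame'][170:270,250:370]; cv2.imwrite(f'pics/{name}.png',cv2.resize(K,None,fx=5,fy=5,interpolation=cv2.INTER_CUBIC))
    return g
E
python3 -c "
from h import *
side('s2')
s=env.state();print(s['position'],s['contact_force'])"
```

```text
clock: 4.95
position: [0.4856, 0.0484, 0.1269]
tool_rot: [3.03, 0.715, 0.006]
contact_force: [-9.8, 0.0, 24.8]
gripper_width: 0.007
[0.48558941 0.04846422 0.12687067] [-9.53896572 -1.76969479 25.61087608]
```

View pics/s2.png

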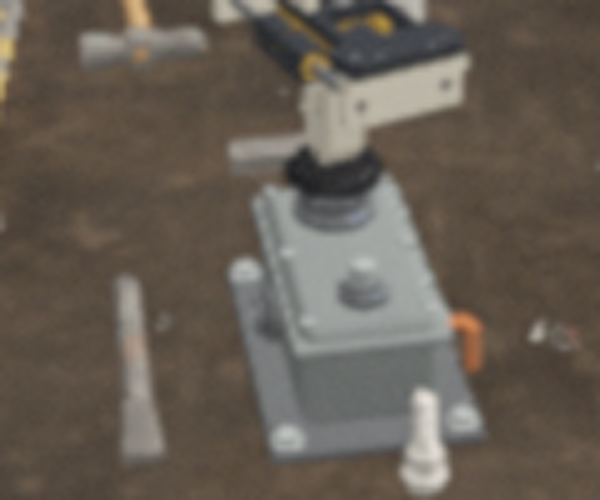

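The stop is reached: 25 N at TCP z 0.1269. The side view shows the head low, with no pin at the boss (270,320). I'll release it now.

```bash
python3 -m creep '[[-1,[0,0,-10],0],[-1,[0,0,-10],0],[-1,[0,0,-5],0],[-1,[0,0,0],0],[-1,[0,0,0],0]]'
python3 -m creep '[[-1,[0,0,0],0],[-1,[0,0,0],0],[-1,[0,0,0],0],[-1,[0,0,0],0],[-1,[0,0,0],0]]'
python3 -c "
from h import *
side('s3')
s=env.state();print(s['position'],s['contact_force'])"
```

```text
clock: 5.5
position: [0.4863, 0.0492, 0.1538]
tool_rot: [3.028, 0.715, 0.01]
contact_force: [-0.7, 0.1, -0.6]
gripper_width: 0.003
clock: 6.0
position: [0.4851, 0.0489, 0.152]
tool_rot: [3.029, 0.715, 0.006]
contact_force: [-0.8, -0.0, -0.2]
gripper_width: 0.008
[0.48512983 0.04890714 0.15201269] [-0.18979223  0.03123873 -0.68422123]
```

View pics/s3.png

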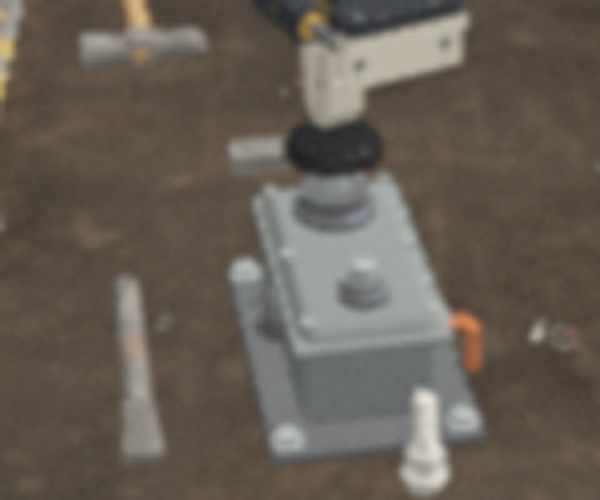

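Stroke 1 is done: the head is back up and no pin is visible. Stroke 2 next.

```bash
python3 -m creep '[[-1,[0,0,8],0],[-1,[0,0,5],0],[-1,[0,0,5],0],[-1,[0,0,4],0],[-1,[0,0,4],0]]'
python3 -m creep '[[-1,[0,0,2.5],0],[-1,[0,0,2.5],0],[-1,[0,0,2],0],[-1,[0,0,2],0],[-1,[0,0,2],0]]'
```

```text
clock: 6.55
position: [0.4863, 0.0488, 0.1266]
tool_rot: [3.027, 0.715, 0.007]
contact_force: [-14.5, -1.5, 53.8]
gripper_width: 0.003
clock: 7.05
position: [0.4863, 0.0489, 0.1268]
tool_rot: [3.013, 0.714, 0.002]
contact_force: [-9.9, -0.1, 28.5]
gripper_width: 0.005
```

That push ended at 54 N, too close to the 60 N limit, so I'll press more gently from here. Releasing.

```bash
python3 -m creep '[[-1,[0,0,-8],0],[-1,[0,0,-8],0],[-1,[0,0,-7],0],[-1,[0,0,0],0],[-1,[0,0,0],0]]'
python3 -m creep '[[-1,[0,0,0],0],[-1,[0,0,0],0],[-1,[0,0,0],0],[-1,[0,0,0],0],[-1,[0,0,0],0]]'
python3 -c "
from h import *
g=side('s4')
print(proj(g,[.412,-.007,.036]),proj(g,[.44,-.003,.036]))
s=env.state();print(s['position'],s['contact_force'])"
```

```text
clock: 7.55
position: [0.4859, 0.0498, 0.1507]
tool_rot: [3.012, 0.714, 0.001]
contact_force: [-1.1, -1.1, -0.8]
gripper_width: 0.007
clock: 8.05
position: [0.4848, 0.0495, 0.1489]
tool_rot: [3.013, 0.714, -0.003]
contact_force: [-0.4, -0.3, -1.4]
gripper_width: 0.005
[292.35718065 233.5174574 ] [301.77777229 232.57242792]
[0.48476638 0.04945795 0.14893213] [-0.08570307  0.52633695 -0.63670945]
```

View pics/s4.png

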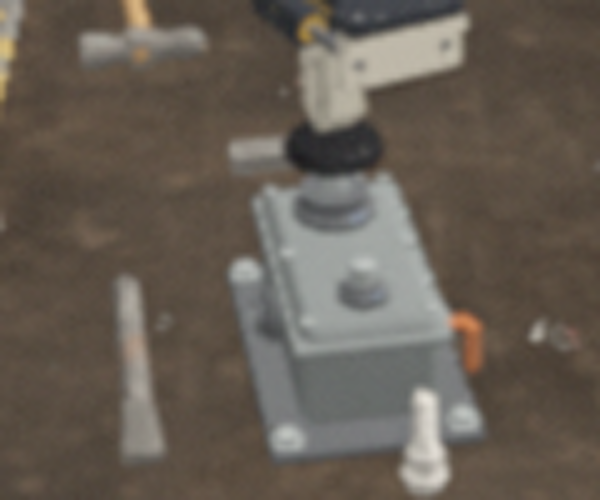

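A fully extended pin would reach crop pixel (212,317), and there is nothing there, so the pin is still in. The head is fully up. Stroke 3 will be gentler.

```bash
python3 -m creep '[[-1,[0,0,6],0],[-1,[0,0,5],0],[-1,[0,0,4],0],[-1,[0,0,3],0],[-1,[0,0,2],0]]'
```

```text
clock: 8.6
position: [0.4856, 0.0494, 0.1293]
tool_rot: [3.012, 0.715, -0.001]
contact_force: [-3.5, 0.1, 9.5]
gripper_width: 0.001
```

```bash
python3 -m creep '[[-1,[0,0,2],0],[-1,[0,0,2],0],[-1,[0,0,2],0],[-1,[0,0,2],0],[-1,[0,0,2],0]]'
```

```text
clock: 9.1
position: [0.4858, 0.0495, 0.1269]
tool_rot: [3.002, 0.714, -0.005]
contact_force: [-9.8, -0.2, 27.0]
gripper_width: 0.004
```

```bash
python3 -m creep '[[-1,[0,0,-8],0],[-1,[0,0,-8],0],[-1,[0,0,-7],0],[-1,[0,0,0],0],[-1,[0,0,0],0]]'
python3 -m creep '[[-1,[0,0,0],0],[-1,[0,0,0],0],[-1,[0,0,0],0],[-1,[0,0,0],0],[-1,[0,0,0],0]]'
python3 -c "
from h import *
g=side('s5')
s=env.state();print(s['position'],s['contact_force'])"
```

```text
clock: 9.6
position: [0.4856, 0.0505, 0.1508]
tool_rot: [3.0, 0.714, -0.005]
contact_force: [-0.4, 0.3, 0.2]
gripper_width: 0.005
clock: 10.1
position: [0.4844, 0.0501, 0.149]
tool_rot: [3.001, 0.714, -0.009]
contact_force: [-0.6, 0.1, -0.3]
gripper_width: 0.006
[0.48439867 0.05012361 0.14904358] [-1.22939525  0.00786318 -0.94429664]
```

View pics/s5.png

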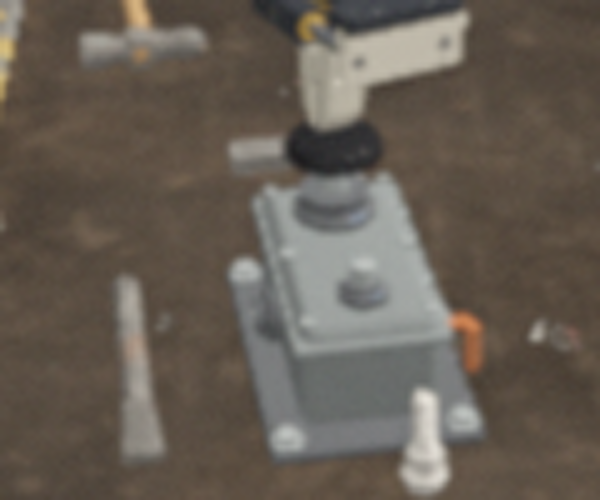

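```bash
python3 -c "
import cv2,numpy as np
a=[cv2.imread(f'pics/{n}.png').astype(int) for n in ('s2','s3','s4','s5')]
for i in (1,2,3): print(np.abs(a[i]-a[0])[290:345,195:280].max(), np.abs(a[i]-a[0])[290:345,195:280].mean())"
python3 -m creep '[[-1,[0,0,6],0],[-1,[0,0,5],0],[-1,[0,0,4],0],[-1,[0,0,3],0],[-1,[0,0,2],0]]'
```

```text
5 1.0022816399286987
5 1.002638146167558
5 0.9915864527629233
clock: 10.65
position: [0.4852, 0.05, 0.1294]
tool_rot: [3.0, 0.714, -0.007]
contact_force: [-2.9, -0.4, 9.2]
gripper_width: 0.005
```

The front-region difference was only noise, so the pin was still in after stroke 3. Stroke 4 is under way. I'll confirm the state, which costs no time, before pressing on.

```bash
python3 -c "
from h import *
s=env.state();print(s['clock'],s['position'],s['contact_force'])"
```

```text
10.65 [0.48524099 0.04995165 0.12937838] [-2.86441028 -0.35794361  9.24479994]
```

```bash
python3 -m creep '[[-1,[0,0,2],0],[-1,[0,0,2],0],[-1,[0,0,2],0],[-1,[0,0,2],0],[-1,[0,0,2],0]]'
```

```text
clock: 11.15
position: [0.4854, 0.0501, 0.1269]
tool_rot: [2.991, 0.714, -0.011]
contact_force: [-9.4, -1.0, 25.5]
gripper_width: 0.007
```

```bash
python3 -m creep '[[-1,[0,0,-8],0],[-1,[0,0,-8],0],[-1,[0,0,-7],0],[-1,[0,0,0],0],[-1,[0,0,0],0]]'
python3 -m creep '[[-1,[0,0,0],0],[-1,[0,0,0],0],[-1,[0,0,0],0],[-1,[0,0,0],0],[-1,[0,0,0],0]]'
python3 -c "
from h import *
g=side('s6')
s=env.state();print(s['position'],s['contact_force'])
a=[cv2.imread(f'pics/{n}.png').astype(int) for n in ('s2','s6')]
d=np.abs(a[1]-a[0])[290:345,195:280];print(d.max(),d.mean())"
```

```text
clock: 11.65
position: [0.4852, 0.0512, 0.1508]
tool_rot: [2.989, 0.714, -0.01]
contact_force: [-0.2, 0.0, -1.2]
gripper_width: 0.007
clock: 12.15
position: [0.4841, 0.0509, 0.149]
tool_rot: [2.99, 0.714, -0.015]
contact_force: [0.5, 0.2, -0.6]
gripper_width: 0.003
[0.48407988 0.05085163 0.14905064] [-0.8268816   0.36331871 -0.62442747]
129 18.640142602495544
```

View pics/s6.png

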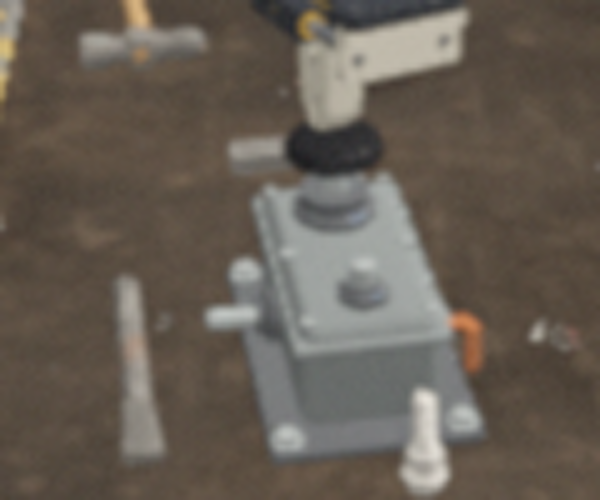

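After stroke 4 the pin is out. Its tip is at crop pixel (207,317), against (212,317) predicted for full extension, and the head is up. I'll back straight off.

```bash
python3 -m creep '[[-1,[0,0,-15],0],[-1,[0,0,-25],0],[-1,[0,0,-25],0],[-1,[0,0,-15],0],[-1,[0,0,0],0]]'
python3 -m creep '[[-1,[0,0,0],0],[-1,[0,0,0],0],[-1,[0,0,0],0],[-1,[0,0,0],0],[-1,[0,0,0],0]]'
python3 -c "
from h import *
g=side('s7')
s=env.state();print(s['position'],s['contact_force'],abs(s['joint_vel']).max())
print('tip',ray(g,250+207/5,170+317/5,.036),'boss face',ray(g,304,233,.036))"
```

```text
clock: 12.7
position: [0.4834, 0.0578, 0.2349]
tool_rot: [2.99, 0.717, -0.015]
contact_force: [0.3, 0.6, -0.9]
gripper_width: 0.009
clock: 13.2
position: [0.482, 0.0574, 0.2335]
tool_rot: [2.99, 0.717, -0.019]
contact_force: [0.4, 0.3, -1.0]
gripper_width: 0.003
[0.48192998 0.05738243 0.2334502 ] [-0.08861753  0.56546211 -0.41266738] 0.0034729951926136806
tip [ 0.40912717 -0.00626509  0.036     ] boss face [ 0.44665619 -0.0055418   0.036     ]
```

View pics/s7.png

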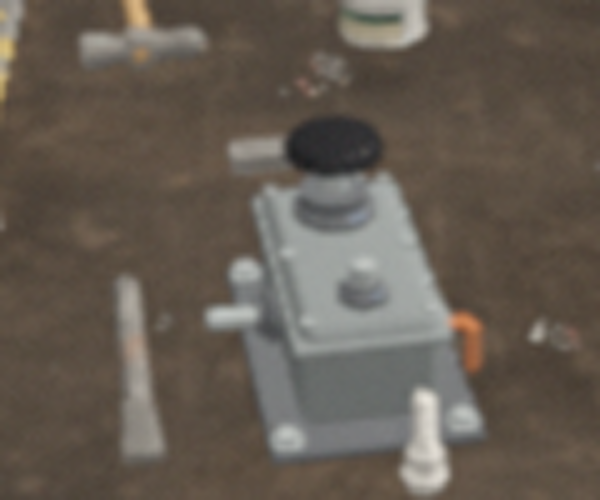

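The side view shows the pin out at (207–255,317), the plunger head fully up at (333,145), the relief button up, and the chisel, bolt and square where they were. The gripper is clear of everything, so I'm handing in.

```bash
python3 -c "
from bench import ticket
print(ticket.hand_in())"
```

```text
the job is handed in; nothing more can be done
None
```

The indicator pin popped out after the fourth full plunger stroke, and I handed the job in at about 13 s. I pushed the head with the shut fingertips and checked the side camera after every stroke; I did not pump again once the pin was out.

**Final state:** The last side image shows the plunger fully up and the relief button up. The pin tip measures about 0.409 m in x, close to the 0.412 m predicted for 28 mm out. The gripper is about 90 mm above the head and reads no contact force. The chisel and bolt look unmoved, as does the part of the square in view. I did not recheck the tin or the screwdriver, but nothing went near them.

**Checks that were less clean:**
- **Push force:** On stroke 2 the wrist reading was 54 N at the end of a move, close to the 60 N limit. I only see the force when a move ends, so a short higher peak can't be ruled out. I pressed more gently after that, at about 25–27 N at the stop.
- **Pin length:** The boss-to-tip distance from the side view came out at about 37 mm. The boss pixel was only a rough mark on its body, so I relied on the tip position instead.
- **Tool tilt:** The tool leaned over by roughly 0.07 rad across the presses, which had no visible effect.

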